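# Start the glue timer

### The arm

A 6-joint arm with a two-finger parallel gripper is mounted at the origin on a cart in front of the work surface, level with it; the furniture and walls round the work are solid. World frame = base frame: x ahead of the robot, y to its left, z up, the work surface at z = 0. Lengths are in mm, angles in rad, forces in N, time in s.
With the tool pointing down it reaches from about 275 to 725 mm from the base axis. Payload 15.9 kg.
Tool frame: the origin (TCP) lies at the very end of the fingers, on their centre line; the grasp point (between the pads) lies 19 mm behind it; z points along the fingers, y is the direction in which the jaws open and shut (so a half turn about z gives the same grasp; the last joint's range is limited). The gripper opens to 85 mm and grips with 20 to 120 N. Pads are 22 mm wide; open, the fingers measure 114 mm over their backs; the gripper's body (76 mm by 85 mm) begins 54 mm behind the grasp point. The pads swing forward as they close: fully open they stand 13 mm farther back than shut.
Start: joints at [1.268, 0.213, -0.034, 1.323, 0, 1.571], TCP at [149.091, 477.239, 231.306] pointing down, gripper open.
Joint ranges: [-2.98, 2.98], [-0.74, 1.72], [-1.14, 1.35], [-2.1, 2.04], [-1.57, 1.44], [-3.14, 3.14]. Speed limits (rad/s): [1.89, 1.89, 2.39, 2.57, 3.14, 3.14].

### API

Orientations are given as a 3x3 rotation matrix whose columns are the frame's x, y, z axes.
In Python, from station import arm, cams gives the robot as it stands.
- The arm moves only by the tool send_rows, never from a script. Its argument "deltas" is a list of rows, each a list of 3 entries, a list of its own where there are three numbers: the opening, from 0 (shut) to 1 (fully open), then the shift along the tool's x, y, z as a fraction of full scale, then the turn, a rotation vector about the tool's x, y, z as a fraction of full scale. A call has 1 to 8 rows; each row shifts and turns the commanded pose from where the row before left it, along the tool's axes as they then stand; what a row does not reach is not made up. Full scale, the value 1, is 0.04 m for a shift and 4 degrees for a turn. A row lasts 1/10 s, in which the tool goes at most 50 mm and 8.59 degrees, less where a joint would pass 70% of its speed; a pose out of reach is approached as far as the arm can. A call with a number of a shift or a turn outside -1 to 1 is refused whole. A call with a gripper value outside its range is refused whole. The fingers move at their own pace and stop on an object; the grip force is fixed at half the most. Time passes only in rows, so rows that do not move let the fingers close. It gives the time, the measured TCP pose, the force and the opening at its end, in the units of the state.
- arm.state(): the state, without advancing time (a new reading comes with each control period).
- cams.camera(name): name is "side" or "top" or "wrist"; returns (picture, depth): 420x560x3 uint8, red, green, blue; 420x560 float32, mm along the optical axis (not along the pixel's ray), 0 where there is no reading.
- cams.camera_info(name): a dict with "fx", "fy", "cx", "cy" (pixels), "extrinsics" (4x4, takes a point from camera to world coordinates); the wrist camera has in their place "tool_from_camera" (4x4, takes a point from camera to tool coordinates, whose origin is the TCP and whose axes are the flange's). Camera axes: x right, y down, z forward; pixel columns grow to the right and rows downward; lengths in mm; the calibration is good to about 2 mm. A picture is of the moment at which its call begins: read the wrist's pose just before it. camera_info takes no time and is no camera call.
- arm.finish_job(): hands the job in, once; it reports no verdict.
Trained networks look in the newest picture that a camera, given by its name, has taken for a name from the list of things; names that differ only in an ending like _2 or _b are one class to them, and where a whole thing is asked for, a point or a joint stands for the part that bears it (a point fixed in the world has none). Each returns a list of dicts, best first, with "conf" (0 to 1); they miss things now and then, are a little off and sometimes report something else, mostly with a low value. They report only what shows in the picture. A call takes as long as a camera call. They do not tell look-alikes from the thing itself.
- cams.trace(camera, query): "mask" (420x560 bool, what is visible of it) and "box" ([left, top, width, height] in pixels, round what is visible of it).
The state is a dict: "clock": time; "joint_pos": joint angles; "qd": joint speeds; "effort": joint torques, N m; "position": TCP position; "eef_rot": TCP orientation; "wrist_force": force on the tool from outside, world axes, zero at the start; "moment": the same for the moment, N m; "opening": finger opening in mm.
Only numpy, scipy, OpenCV 4.12 (cv2) and the standard library are available. Lean on these libraries where they do the work, as an engineer would, in place of code of your own. Each camera call takes 0.05 s, during which the arm holds its last target.

### The job

The flap has just been glued and put under its weight: start its drying timer. Of the three small grey timers on the bench, press the key of the one with the long bar-shaped key gently down with the fingertips, keep it down for a good second, then let it come up and withdraw. Leave that timer standing where it is, and do not touch the other two timers, the beeswax or the spool of thread.

Things in the scene. Friction and masses are not known exactly. Their poses are not given: they have to be found in the camera images.
- bar_timer: The timer with the long bar key: a loose grey plastic box 76 x 96 x 36 mm (x, y, z), 0.3 kg, on four rubber feet, with a blank black display along the back half of its top and one white key on the front half. Origin: centre of its underside; z up, +x from the key towards the display, y along the display.
- bar_key_top (a point): Centre of the top face of the long bar key (18 mm in x by 44 mm in y, rounded edges), with the key up: 46 mm above the bench, 10 mm above the top of the box, 16 mm in front (-x of the timer) of the box's centre. The axes are those of the timer. The point is fixed to the box and does not go down with the key.
- bar_key (a joint): Travel of the long bar key in m: 0 = up, grows as it is pressed straight down, 0.005 = fully down. Spring return: it starts to move at about 1.8 N and is fully down at about 4.8 N.
- round_timer: The timer with the round key: a loose grey plastic box 76 x 96 x 36 mm (x, y, z), 0.3 kg, on four rubber feet, with a blank black display along the back half of its top and one white key on the front half. Origin: centre of its underside; z up, +x from the key towards the display, y along the display.
- round_key_top (a point): Centre of the top face of the round key (24 mm diameter), with the key up: 46 mm above the bench, 10 mm above the top of the box, 16 mm in front (-x of the timer) of the box's centre. The axes are those of the timer. The point is fixed to the box and does not go down with the key.
- round_key (a joint): Travel of the round key in m: 0 = up, grows as it is pressed straight down, 0.005 = fully down. Spring return: it starts to move at about 1.8 N and is fully down at about 4.8 N.
- square_timer: The timer with the square key: a loose grey plastic box 76 x 96 x 36 mm (x, y, z), 0.3 kg, on four rubber feet, with a blank black display along the back half of its top and one white key on the front half. Origin: centre of its underside; z up, +x from the key towards the display, y along the display.
- square_key_top (a point): Centre of the top face of the square key (24 x 24 mm), with the key up: 46 mm above the bench, 10 mm above the top of the box, 16 mm in front (-x of the timer) of the box's centre. The axes are those of the timer. The point is fixed to the box and does not go down with the key.
- square_key (a joint): Travel of the square key in m: 0 = up, grows as it is pressed straight down, 0.005 = fully down. Spring return: it starts to move at about 1.8 N and is fully down at about 4.8 N.
- beeswax: Loose yellow block of beeswax, 38 x 55 x 22 mm, lying on the bench; origin at the centre of its underside. To be left alone.
- spool: Loose wooden spool of white thread standing upright, 61 mm high, about 42 mm across; origin at the bench, the spool's axis 12 mm to its -x and 8 mm to its +y. To be left alone.
Things that resemble listed ones, but are neither listed nor needed, are in the scene too. Leave any yellow look-alike of the bar_timer alone.

How it is judged:
By the outcome, as a careful person would: the job done as asked, in the order asked, and still so for the second after the job is handed in, with the robot touching nothing.
It also fails if it takes over 32 s, if anything falls off the work surface, if the arm or the gripper's body presses on something with over 40 N, if the wrist force passes 120 N, or if a joint passes its speed limit or range.

## Working session

There is one attempt and no reset: what is moved stays moved. The work goes in short steps, Python scripts to look and compute and a tool call to move; the robot and the scene stay as the last step left them, time stands still between calls to the robot, and variables do not carry over. Pictures are saved under pics/ and viewed, and the job is handed in when it is done.

Besides the shell and the picture viewer there is one more tool, called after "Call:" by a JSON object that holds its "method" and its "body". send_rows: Moves the arm, as the interface text tells. Shift numbers are shares of 0.04 m and turn numbers shares of 4 degrees, none past 1 either way. Its arguments: {"type":"object","properties":{"deltas":{"type":"array"}},"required":["deltas"]}

```bash
ls; mkdir -p pics; cat > h.py <<'E'
import numpy as np, cv2
from station import arm, cams
def snap(c,fn):
    p,d=cams.camera(c); cv2.imwrite('pics/'+fn,cv2.cvtColor(p,cv2.COLOR_RGB2BGR)); np.save(c+'_d.npy',d); np.save(c+'_p.npy',p); return p,d
def world(c,u,v,d,E=None):
    i=cams.camera_info(c); E=i['extrinsics'] if E is None else E
    E=np.array(E); u=np.asarray(u,float);v=np.asarray(v,float)
    P=np.stack([(u-i['cx'])/i['fx']*d,(v-i['cy'])/i['fy']*d,d,np.ones_like(d)],-1)
    return (P@E.T)[...,:3]
E
python3 - <<'E'
from h import *
s=arm.state(); print(s)
snap('top','top0.png'); snap('side','side0.png')
for c in('top','side'): print(c,cams.camera_info(c))
E
```

```text
pics
{'clock': 0.0, 'joint_pos': array([ 1.26796500e+00,  2.13356501e-01, -3.50466473e-02,  1.32350358e+00,
       -8.00345746e-06,  1.57081493e+00]), 'qd': array([ 0.00028228, -0.00025783, -0.0005045 ,  0.00137466, -0.00205867,
       -0.00090157]), 'effort': array([ 4.17086912e-04, -6.86154199e+01,  4.87118483e+01,  1.75495574e-02,
       -4.37071537e-05, -1.87198054e-05]), 'position': array([149.01382909, 476.92546855, 230.82093269]), 'eef_rot': array([[-9.54490401e-01,  2.98241462e-01, -3.23507464e-04],
       [ 2.98241637e-01,  9.54489810e-01, -1.06225567e-03],
       [-8.02410496e-06, -1.11039623e-03, -9.99999383e-01]]), 'wrist_force': array([ 0.3088363 , -0.41496431,  0.52428332]), 'moment': array([0.01031496, 0.01248008, 0.02577469]), 'opening': 85.45636625191173}
top {'fx': 450.2355185642275, 'fy': 450.2355185642275, 'cx': 278.2478492384148, 'cy': 205.35056375032983, 'extrinsics': array([[-1.22162986e-03, -9.35118795e-01,  3.54332256e-01,
         1.87280803e+02],
       [-9.99993951e-01,  2.29628018e-03,  2.61244150e-03,
        -1.60963157e+02],
       [-3.25658928e-03, -3.54326921e-01, -9.35115943e-01,
         1.10536193e+03],
       [ 0.00000000e+00,  0.00000000e+00,  0.00000000e+00,
         1.00000000e+00]])}
side {'fx': 479.92736052072814, 'fy': 479.92736052072814, 'cx': 279.9100371438115, 'cy': 210.71773482217458, 'extrinsics': array([[ 9.99739675e-01,  1.90332831e-02, -1.25823576e-02,
         6.27879392e+02],
       [ 1.99082231e-02, -4.58277984e-01,  8.88585928e-01,
        -1.41716589e+03],
       [ 1.11464901e-02, -8.88605100e-01, -4.58537602e-01,
         7.17303327e+02],
       [ 0.00000000e+00,  0.00000000e+00,  0.00000000e+00,
         1.00000000e+00]])}
```

View pics/top0.png

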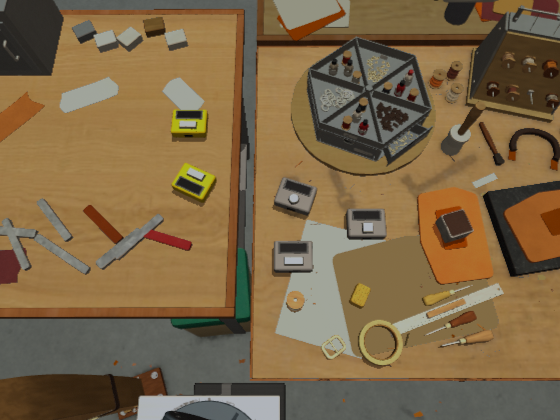

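View pics/side0.png

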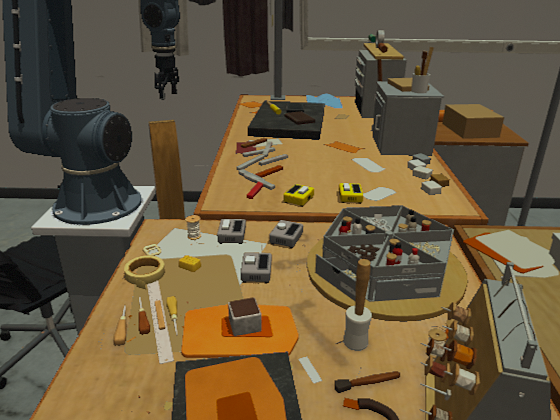

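Candidates in the top view: grey timers at (295,196) (round key?), (366,223) (square?) and (293,256) (bar?). The yellow look-alikes are at (189,123) and (193,182). I'll check these in a close crop and measure them.

```bash
python3 - <<'E'
from h import *
p=cv2.imread('pics/top0.png'); d=np.load('top_d.npy')
c=cv2.resize(p[170:310,260:400],None,fx=4,fy=4,interpolation=cv2.INTER_CUBIC)
cv2.imwrite('pics/crop0.png',c)
for q in('bar_timer','bar_key'):
    for r in cams.trace('top',q):
        m=r['mask']; v,u=np.nonzero(m); print(q,r['conf'],r['box'],np.round(np.median(world('top',u,v,d[v,u]),0),1))
for (u,v) in [(293,256),(293,261),(295,196),(366,223),(294,270),(300,300),(340,300),(360,295)]:
    print(u,v,np.round(world('top',u,v,d[v,u]),1))
E
```

```text
bar_timer 0.82 [270.9, 241.2, 43.4, 33.5] [ 458.5 -193.7   36.8]
bar_timer 0.65 [167.8, 113.1, 40.9, 26.8] [829.8  84.4  35.5]
bar_timer 0.61 [169.0, 164.8, 44.8, 36.1] [656.3  60.8  36.2]
bar_key 0.66 [286.0, 256.2, 17.5, 10.8] [ 446.2 -195.6   46.2]
bar_key 0.61 [181.7, 120.9, 16.0, 9.1] [825.6  83.5  44.7]
293 256 [ 460.1 -193.7   37.3]
293 261 [ 445.7 -193.3   45.3]
295 196 [ 613.5 -200.5   47. ]
366 223 [ 542.4 -376.    42.9]
294 270 [ 426.2 -195.8   34.5]
300 300 [ 350.3 -207.7   61.4]
340 300 [ 359.3 -307.3    2.7]
360 295 [ 367.7 -352.7   24.4]
```

View pics/crop0.png

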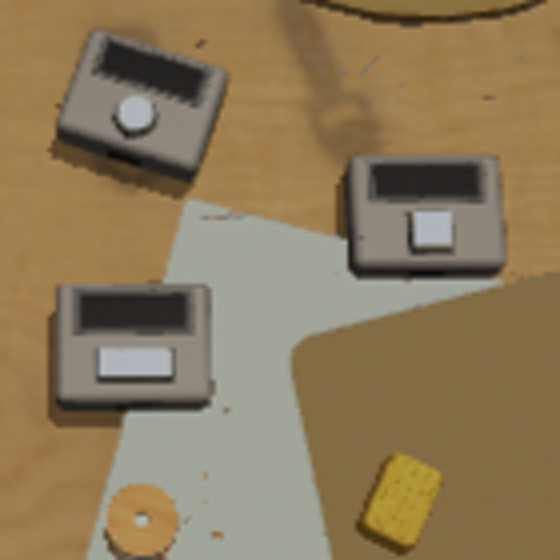

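The crop shows the long bar key at full-frame (294,260), on the grey timer at (293,256). The round key is at (294,198) and the square key at (368,227). The bar_timer is the lower-left grey one. Next I'll refine its pose and yaw.

```bash
python3 - <<'E'
from h import *
d=np.load('top_d.npy');p=np.load('top_p.npy').astype(int)
v,u=np.mgrid[235:285,262:322]; v=v.ravel();u=u.ravel()
W=world('top',u,v,d[v,u]); c=p[v,u]
m=(W[:,2]>30)&(W[:,2]<52)
r=cv2.minAreaRect(W[m][:,:2].astype(np.float32)); print('box',r, W[m][:,:2].mean(0))
k=(c.min(1)>165)&(W[:,2]>40)&(W[:,2]<52)
print('key',k.sum(),cv2.minAreaRect(W[k][:,:2].astype(np.float32)),W[k].mean(0),W[k].min(0),W[k].max(0))
s=arm.state();print(s['position'],s['clock'])
t=np.array([446,-195,231.]);print(s['eef_rot'].T@(t-s['position'])/40)
E
```

```text
box ((462.8634033203125, -194.79244995117188), (73.98905181884766, 94.79755401611328), 0.1282290816307068) [ 461.39993807 -193.78814194]
key 116 ((447.95196533203125, -193.3923797607422), (38.638362884521484, 15.463177680969238), 89.66315460205078) [ 447.7619219  -193.27770297   46.38049449] [ 440.19343665 -212.7440498    41.63888752] [ 455.64087697 -174.03097903   50.71957057]
[149.02651213 477.04964529 231.02291503] 0.2
[-1.20961845e+01 -1.38233393e+01  9.90377652e-03]
```

Call:
{"method": "send_rows", "body": {"deltas": [[0,[-0.3,-0.35,0],[0,0,0]],[0,[-0.6,-0.7,0],[0,0,0]],[0,[-0.6,-0.7,0],[0,0,0]],[0,[-0.6,-0.7,0],[0,0,0]],[0,[-0.6,-0.7,0],[0,0,0]],[0,[-0.6,-0.7,0],[0,0,0]]]}}

```text
clock: 0.8
position: [229.3, 289.5, 231.2]
eef_rot: [[-0.955, 0.298, 0.0], [0.298, 0.955, 0.0], [-0.0, 0.0, -1.0]]
wrist_force: [1.0, 0.5, 0.8]
opening: 0.1
```

```bash
python3 - <<'E'
from h import *
s=arm.state();print(s)
E
```

```text
{'clock': 0.8, 'joint_pos': array([ 9.00858853e-01, -5.56931099e-02, -3.28910230e-01,  1.29747688e+00,
       -5.78824574e-05,  1.20320459e+00]), 'qd': array([-0.84144807, -0.38662536, -0.36661335,  0.01517035, -0.00427456,
       -0.83533701]), 'effort': array([ 13.12009335, -39.46863413,  49.71746564,   0.29697027,
         0.21066915,   2.41118342]), 'position': array([229.34699734, 289.49440814, 231.24012461]), 'eef_rot': array([[-9.54640642e-01,  2.97760361e-01,  1.08913320e-04],
       [ 2.97760367e-01,  9.54640645e-01,  4.42724335e-05],
       [-9.07905059e-05,  7.46943344e-05, -9.99999993e-01]]), 'wrist_force': array([0.99063632, 0.53888543, 0.81155768]), 'moment': array([0.05621289, 0.02228313, 0.00270911]), 'opening': 0.12895110036505517}
```

Call:
{"method": "send_rows", "body": {"deltas": [[0,[-0.6,-0.7,0],[0,0,0]],[0,[-0.6,-0.7,0],[0,0,0]],[0,[-0.6,-0.7,0],[0,0,0]],[0,[-0.6,-0.7,0],[0,0,0]],[0,[-0.6,-0.7,0],[0,0,0]],[0,[-0.6,-0.7,0],[0,0,0]],[0,[-0.6,-0.7,0],[0,0,0]],[0,[-0.6,-0.7,0],[0,0,0]]]}}

```text
clock: 1.6
position: [345.9, 18.3, 231.4]
eef_rot: [[-0.954, 0.298, 0.0], [0.298, 0.954, 0.0], [-0.0, 0.0, -1.0]]
wrist_force: [0.6, 0.6, 0.0]
opening: -0.3
```

Call:
{"method": "send_rows", "body": {"deltas": [[0,[-0.6,-0.7,0],[0,0,0]],[0,[-0.6,-0.7,0],[0,0,0]],[0,[-0.6,-0.7,0],[0,0,0]],[0,[-0.6,-0.7,0],[0,0,-0.4]],[0,[-0.6,-0.7,0],[0,0,-0.9]],[0,[0,0,0],[0,0,-1]],[0,[0,0,0],[0,0,-1]],[0,[0,0,0],[0,0,-1]]]}}

```text
clock: 2.4
position: [419.3, -149.5, 231.1]
eef_rot: [[-1.0, 0.0, -0.001], [0.0, 1.0, 0.0], [0.001, 0.0, -1.0]]
wrist_force: [0.2, -0.3, -0.2]
opening: 0.3
```

```bash
python3 - <<'E'
from h import *
s=arm.state();T=np.eye(4);T[:3,:3]=s['eef_rot'];T[:3,3]=s['position'];print(s['position'],s['eef_rot'],s['joint_pos'],s['wrist_force'],s['clock'])
p,d=snap('wrist','w0.png'); snap('side','side1.png')
E_=T@cams.camera_info('wrist')['tool_from_camera']
vv,uu=np.mgrid[0:420,0:560];W=world('wrist',uu,vv,d,E_); np.save('W.npy',W)
rs=cams.trace('wrist','bar_key')
for r in rs:
    v,u=np.nonzero(r['mask']); X=W[v,u]; print(r['conf'],r['box'],X.mean(0),cv2.minAreaRect(X[:,:2].astype(np.float32)))
E
```

```text
[ 419.27055433 -149.46479583  231.05136506] [[-9.99999760e-01  4.24371889e-04 -5.47884908e-04]
 [ 4.24237974e-04  9.99999880e-01  2.44514718e-04]
 [ 5.47988608e-04  2.44282225e-04 -9.99999820e-01]] [-3.42475621e-01  1.00765578e-01 -1.68609903e-01  1.30201903e+00
  4.63241221e-05 -3.42051330e-01] [ 0.21727451 -0.33957207 -0.16689101] 2.4
0.89 [219.8, 206.6, 43.2, 20.2] [ 447.34605394 -193.27299354   46.99127733] ((397.675537109375, -183.74713134765625), (44.63226318359375, 129.84744262695312), 78.93146514892578)
0.2 [33.9, 258.5, 101.5, 69.8] [ 541.21422201 -371.04408724   34.67805727] ((482.2250061035156, -273.0153503417969), (110.0103759765625, 363.264404296875), 32.49970626831055)
```

View pics/w0.png

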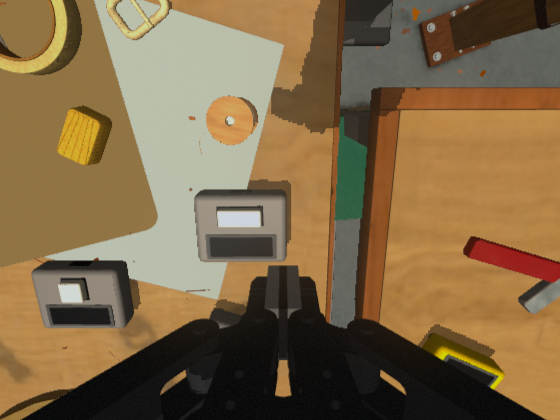

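The wrist view shows the bar key at (240,217), which gives world (447,-193). That agrees with the top camera. I'll go above it and descend.

Call:
{"method": "send_rows", "body": {"deltas": [[0,[-0.35,-0.55,0],[0,0,0]],[0,[-0.36,-0.56,0],[0,0,0]],[0,[0,0,0.8],[0,0,0]],[0,[0,0,1],[0,0,0]],[0,[0,0,1],[0,0,0]],[0,[0,0,0.8],[0,0,0]],[0,[0,0,0.5],[0,0,0]],[0,[0,0,0],[0,0,0]]]}}

```text
clock: 3.35
position: [445.9, -192.8, 65.1]
eef_rot: [[-1.0, 0.004, -0.004], [0.004, 1.0, 0.002], [0.004, 0.002, -1.0]]
wrist_force: [-0.3, 0.5, 1.3]
opening: -0.0
```

```bash
python3 - <<'E'
from h import *
s=arm.state();print(s['position'],s['wrist_force'],s['clock'])
p,d=snap('wrist','w1.png'); p,d=snap('side','side2.png')
a=cv2.imread('pics/side2.png')[190:290,180:320]; b=cv2.imread('pics/w1.png')
cv2.imwrite('pics/c2.png',cv2.resize(a,None,fx=4,fy=4,interpolation=cv2.INTER_CUBIC))
E
```

```text
[ 445.91983162 -192.83285497   65.05197448] [-0.26971192  0.51550147  1.32765073] 3.35
```

View pics/w1.png

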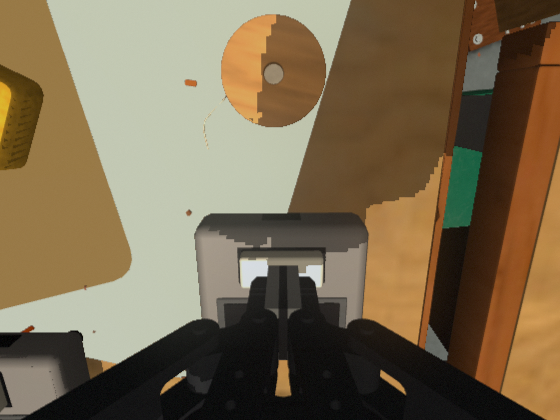

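View pics/c2.png

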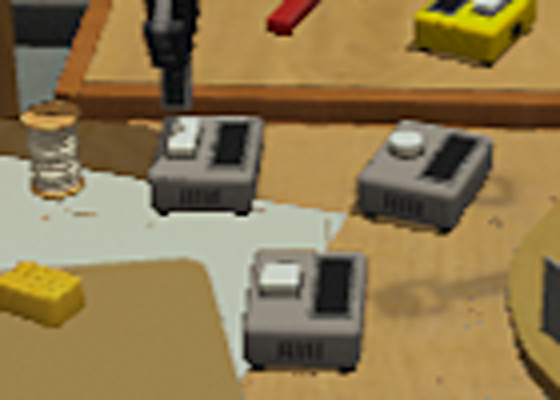

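Centred over the key with the tip about 19 mm above it, so I'll ease down.

Call:
{"method": "send_rows", "body": {"deltas": [[0,[-0.02,-0.01,0.15],[0,0,0]],[0,[0,0,0.15],[0,0,0]],[0,[0,0,0.1],[0,0,0]],[0,[0,0,0],[0,0,0]],[0,[0,0,0],[0,0,0]]]}}

```text
clock: 3.95
position: [448.4, -194.0, 51.4]
eef_rot: [[-1.0, 0.003, -0.0], [0.003, 1.0, 0.0], [0.0, 0.0, -1.0]]
wrist_force: [0.2, -0.4, 1.3]
opening: 0.0
```

Call:
{"method": "send_rows", "body": {"deltas": [[0,[0,0,0.03],[0,0,0]],[0,[0,0,0.03],[0,0,0]],[0,[0,0,0.03],[0,0,0]],[0,[0,0,0],[0,0,0]],[0,[0,0,0],[0,0,0]]]}}

```text
clock: 4.45
position: [448.5, -194.1, 47.7]
eef_rot: [[-1.0, 0.003, -0.0], [0.003, 1.0, 0.0], [0.0, 0.0, -1.0]]
wrist_force: [0.1, 1.0, 0.0]
opening: 0.5
```

Call:
{"method": "send_rows", "body": {"deltas": [[0,[0,0,0.04],[0,0,0]],[0,[0,0,0.03],[0,0,0]],[0,[0,0,0],[0,0,0]],[0,[0,0,0],[0,0,0]]]}}

```text
clock: 4.85
position: [448.6, -194.1, 45.0]
eef_rot: [[-1.0, 0.003, 0.0], [0.003, 1.0, -0.0], [-0.0, -0.0, -1.0]]
wrist_force: [0.9, -0.5, 2.4]
opening: 0.1
```

Call:
{"method": "send_rows", "body": {"deltas": [[0,[0,0,0.03],[0,0,0]],[0,[0,0,0],[0,0,0]]]}}

```text
clock: 5.05
position: [448.6, -194.1, 43.7]
eef_rot: [[-1.0, 0.003, 0.0], [0.003, 1.0, -0.0], [-0.0, -0.0, -1.0]]
wrist_force: [1.2, 0.3, 3.7]
opening: 0.0
```

Call:
{"method": "send_rows", "body": {"deltas": [[0,[0,0,0.03],[0,0,0]],[0,[0,0,0],[0,0,0]]]}}

```text
clock: 5.25
position: [448.6, -194.1, 42.5]
eef_rot: [[-1.0, 0.003, 0.0], [0.003, 1.0, -0.0], [-0.0, -0.0, -1.0]]
wrist_force: [0.2, -0.4, 3.3]
opening: -0.3
```

Call:
{"method": "send_rows", "body": {"deltas": [[0,[0,0,0.03],[0,0,0]],[0,[0,0,0],[0,0,0]]]}}

```text
clock: 5.45
position: [448.6, -194.1, 41.3]
eef_rot: [[-1.0, 0.003, 0.0], [0.003, 1.0, -0.0], [-0.0, -0.0, -1.0]]
wrist_force: [0.5, -0.2, 4.4]
opening: 0.1
```

Call:
{"method": "send_rows", "body": {"deltas": [[0,[0,0,0.01],[0,0,0]],[0,[0,0,0],[0,0,0]]]}}

```text
clock: 5.65
position: [448.6, -194.1, 41.0]
eef_rot: [[-1.0, 0.003, 0.0], [0.003, 1.0, -0.0], [-0.0, -0.0, -1.0]]
wrist_force: [1.3, -0.4, 4.9]
opening: 0.3
```

One more fraction to be sure it has bottomed.

Call:
{"method": "send_rows", "body": {"deltas": [[0,[0,0,0.01],[0,0,0]],[0,[0,0,0],[0,0,0]]]}}

```text
clock: 5.85
position: [448.6, -194.1, 40.9]
eef_rot: [[-1.0, 0.003, 0.0], [0.003, 1.0, -0.0], [-0.0, -0.0, -1.0]]
wrist_force: [-1.0, 0.2, 11.8]
opening: -0.0
```

The key is at its stop (force jumped to 12 N). I'll ease off a hair and hold.

Call:
{"method": "send_rows", "body": {"deltas": [[0,[0,0,-0.003],[0,0,0]],[0,[0,0,0],[0,0,0]],[0,[0,0,0],[0,0,0]],[0,[0,0,0],[0,0,0]],[0,[0,0,0],[0,0,0]],[0,[0,0,0],[0,0,0]],[0,[0,0,0],[0,0,0]]]}}

```text
clock: 6.55
position: [448.6, -194.1, 40.9]
eef_rot: [[-1.0, 0.003, 0.0], [0.003, 1.0, -0.0], [-0.0, -0.0, -1.0]]
wrist_force: [-1.1, -0.5, 10.5]
opening: 0.1
```

Call:
{"method": "send_rows", "body": {"deltas": [[0,[0,0,0],[0,0,0]],[0,[0,0,0],[0,0,0]],[0,[0,0,0],[0,0,0]],[0,[0,0,0],[0,0,0]],[0,[0,0,0],[0,0,0]],[0,[0,0,0],[0,0,0]],[0,[0,0,0],[0,0,0]]]}}

```text
clock: 7.25
position: [448.6, -194.1, 40.9]
eef_rot: [[-1.0, 0.003, 0.0], [0.003, 1.0, -0.0], [-0.0, -0.0, -1.0]]
wrist_force: [0.2, 0.7, 10.0]
opening: 0.3
```

Held for over 1.4 s at about 10 N. Releasing and withdrawing straight up.

Call:
{"method": "send_rows", "body": {"deltas": [[0,[0,0,-0.06],[0,0,0]],[0,[0,0,-0.08],[0,0,0]],[0,[0,0,-0.15],[0,0,0]],[0,[0,0,-0.5],[0,0,0]],[0,[0,0,-0.8],[0,0,0]],[0,[0,0,-0.8],[0,0,0]],[0,[0,0,-0.8],[0,0,0]],[0,[0,0,0],[0,0,0]]]}}

```text
clock: 8.05
position: [449.9, -194.7, 172.1]
eef_rot: [[-1.0, 0.003, 0.005], [0.003, 1.0, -0.002], [-0.005, -0.002, -1.0]]
wrist_force: [0.3, -0.4, -0.1]
opening: -0.1
```

Call:
{"method": "send_rows", "body": {"deltas": [[0,[0.6,0.6,-0.4],[0,0,0]],[0,[0.6,0.6,-0.4],[0,0,0]],[0,[0,0.5,0],[0,0,0]],[0,[0,0,0],[0,0,0]],[0,[0,0,0],[0,0,0]]]}}

```text
clock: 8.55
position: [400.4, -125.8, 199.9]
eef_rot: [[-1.0, 0.002, -0.001], [0.002, 1.0, 0.0], [0.001, 0.0, -1.0]]
wrist_force: [-0.1, -0.7, 0.4]
opening: 0.2
```

```bash
python3 - <<'E'
from h import *
s=arm.state();print(s['position'],s['wrist_force'],s['clock'],np.abs(s['qd']).max())
T=np.eye(4);T[:3,:3]=s['eef_rot'];T[:3,3]=s['position']
p,d=snap('wrist','w3.png'); W=world('wrist',*np.meshgrid(np.arange(560),np.arange(420)),d,T@cams.camera_info('wrist')['tool_from_camera'])
for r in cams.trace('wrist','bar_key')[:1]:
    v,u=np.nonzero(r['mask']); print(r['conf'],np.median(W[v,u],0))
p,d=snap('top','top3.png')
for r in cams.trace('top','bar_timer'):
    v,u=np.nonzero(r['mask']); print(r['conf'],r['box'],np.median(world('top',u,v,d[v,u]),0))
a=cv2.imread('pics/top0.png');b=cv2.imread('pics/top3.png')
cv2.imwrite('pics/cmp.png',np.hstack([cv2.resize(x[170:320,255:400],(390,400)) for x in(a,b)]))
E
```

```text
[ 400.40392369 -125.76430635  199.93868907] [-0.06610247 -0.71895818  0.42293487] 8.55 0.016438091905048555
0.76 [ 447.63730012 -191.94941156   45.47142925]
0.73 [279.1, 240.6, 33.1, 37.1] [ 452.17984869 -210.32409519   36.71824096]
0.66 [168.3, 111.5, 27.5, 28.3] [839.257474   108.95143786  36.27777448]
```

View pics/cmp.png

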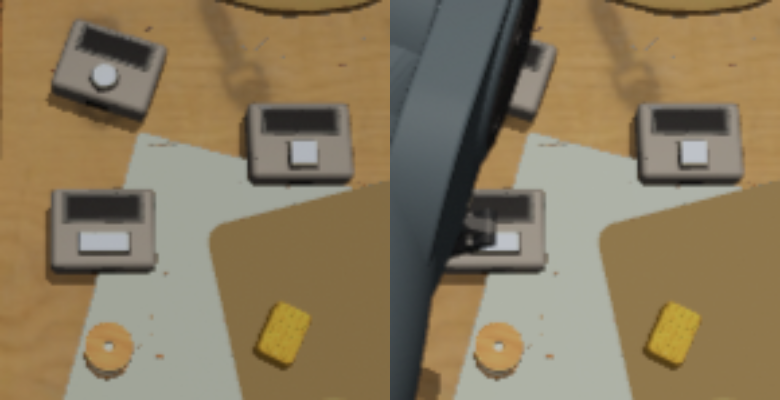

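The before/after crops show the timer, its neighbours, the spool and the beeswax where they were. The arm covers part of the view in the second one. The wrist camera puts the key back up at 45.5 mm, so I'm handing in.

```bash
python3 -c "
from station import arm
print(arm.finish_job())"
```

```text
the job is handed in; nothing more can be done
None
```

I pressed the long bar key on the grey bar_timer down to its stop with the closed fingertips, held it about 1.4 s at roughly 10 N, then let it up and withdrew. I handed the job in about 8.7 s into the 32 s limit.

- **Press:** the force rose along the spring as expected, to 4.9 N at a tip height of 41.0 mm. It then jumped to 11.8 N at the stop, the highest force I read.
- **After release:** the wrist camera found the key up again at about 45.5 mm, at (448, -192), against (447, -193) before the press. That difference is within calibration error. The wrist force was back to noise level.
- **Surroundings:** the top view shows the bar_timer, square timer, beeswax and spool unmoved.
- **Checks that fell short:** the arm partly covered the bar_timer and round timer in the last top picture. The network's top-view position for the bar_timer came out 17 mm off in y, because it saw only part of the box. I therefore relied on the wrist view and the visible edges.

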